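# Clear the dough station: nest the mixing bowls

## Robot

A 6-joint arm with a two-finger parallel gripper is mounted at the origin on the work surface. World frame = base frame: x ahead of the robot, y to its left, z up, the work surface at z = 0. Lengths are in m, angles in rad, forces in N, time in s.
With the tool pointing down it reaches from about 0.275 to 0.85 m from the base axis. Payload 19 kg.
Tool frame: the origin (TCP) lies midway between the tips of the shut fingers; the grasp point (between the pads) lies 19 mm behind it; y points along the fingers, z is the direction in which the jaws open and shut, and the axes are right-handed (so a half turn about y gives the same grasp; the last joint's range is limited). The gripper opens to 85 mm and grips with 20 to 120 N. Pads are 22 mm wide; open, the fingers measure 114 mm over their backs; the gripper's body (76 mm by 85 mm) begins 54 mm behind the grasp point. The pads swing forward as they close: fully open they stand 13 mm farther back than shut.
Start: joints at [-1.238, 0.15, 1.437, -0, 1.554, -0.134], TCP at [0.259, -0.513, 0.231] pointing down, gripper open.
Joint ranges: [-2.8, 2.8], [-0.68, 2.1], [0.12, 2.68], [-1.39, 4.53], [0.16, 2.79], [-2.81, 2.81]. Speed limits (rad/s): [1.89, 1.89, 2.22, 3.01, 3.01, 3.01].

## Interface

Orientations are given as a rotation vector (axis times angle).
In Python, from cell import sensors, capture, job gives the robot as it stands.
- The arm moves only by the shell command python3 -m creep 'ROWS' [OPENING] [FORCE]. ROWS is a JSON object of lists of equal length, an entry for each row: "xyz": the shift along the tool's x, y, z scaled (see below), a list of three; "roll": the turn about the tool's y scaled (see below). A call has 1 to 8 rows; each row shifts and turns the commanded pose from where the row before left it, along the tool's axes as they then stand; what a row does not reach is not made up. The controller multiplies each number of a shift by 0.75 m and each number of a turn by 90 degrees. A row lasts 1/8 s, in which the tool goes at most 62.5 mm and 10.7 degrees, less where a joint would pass 70% of its speed; a pose out of reach is approached as far as the arm can. A call with a number of a shift or a turn outside -1 to 1 is refused whole. A call with a gripper value outside its range is refused whole. OPENING is the opening, from 0 (shut) to 1 (fully open), set as the call begins (- or left out, the last holds). The fingers move at their own pace and stop on an object; FORCE is the grip in N (left out, the last holds). Time passes only in rows, so rows that do not move let the fingers close. It gives the time, the measured TCP pose, the force and the opening at its end, in the units of the state.
- sensors.get_state(): the state, without advancing time (a new reading comes with each control period).
- capture(name): name is "scene" or "top" or "wrist"; returns a dict with "color" (400x640x3 uint8, red, green, blue), "intrinsics" (3x3 intrinsics, pixels), "k1" (the pictures are not rectified: a ray, as slopes to the right and down, at radius r is drawn at 1 + k1 r^2 times it, then the intrinsics apply), "R" (3x3) and "t" (3): a world point X has camera coordinates R X + t. Camera axes: x right, y down, z forward; pixel columns grow to the right and rows downward; lengths in m; the calibration is good to about 2 mm. A picture is of the moment at which its call begins. There is no depth.
- job.hand_in(): hands the job in, once; it reports no verdict.
The state is a dict: "time_s": time; "joints": joint angles; "qvel": joint speeds; "tau": joint torques, N m; "eef_pos": TCP position; "tcp_rot": TCP orientation; "force": force on the tool from outside, world axes, zero at the start; "torque": the same for the moment, N m; "grip_width": finger opening in m.
Only numpy, scipy, OpenCV 4.12 (cv2) and the standard library are available. Lean on these libraries where they do the work, as an engineer would, in place of code of your own. Each camera call takes 0.05 s, during which the arm holds its last target. There are 200 camera calls.

## Task

Clear up the dough station: take the dumpling-wrapper cutter out of the large blue bowl and stand it gently, ring down, on the floor of the dark steel tool tray beside the scraper. Then nest the set in size order - yellow bowl in the blue one, green bowl in the yellow one - lowering each in gently rather than dropping it, so that each stands level and fully down on the floor of the next, with the blue bowl upright on the counter. Leave everything else on the counter and in the tray where it is.

Things in the scene. Friction and masses are not known exactly. Their poses are not given: they have to be found in the camera images.
- large_bowl: Plastic mixing bowl, origin at the centre of its underside, z up its axis. Blue, rim 230 mm in outer diameter, 105 mm tall, foot 92 mm wide, floor 6 mm thick and flat over about 100 mm, mass about 0.35 kg. Loose on the counter; at the start the cutter stands inside on its floor
- medium_bowl: Plastic mixing bowl, origin at the centre of its underside, z up its axis. Yellow, rim 158 mm in outer diameter (142 inside), 95 mm tall, foot 78 mm wide, floor 6 mm thick and flat over about 85 mm, mass about 0.15 kg. Seated in the blue bowl its origin is 6 mm above the blue bowl's origin and its rim 4 mm below the blue rim, with some 28 mm of room all round
- small_bowl: Plastic mixing bowl, origin at the centre of its underside, z up its axis. Green, rim 92 mm in outer diameter (76 inside), 76 mm tall, foot 60 mm wide, floor 6 mm thick, mass about 0.07 kg. Seated in the yellow bowl its origin is 6 mm above the yellow bowl's origin and its rim 13 mm below the yellow rim, with some 25 mm of room all round
- large_bowl_rim (a point): centre of the blue bowl's mouth, level with the top of its rim, 105 mm above its underside; same rim band as the other two
- medium_bowl_rim (a point): centre of the yellow bowl's mouth, level with the top of its rim, 95 mm above its underside. The rim is a turned-over band 8 mm thick radially and 18 mm deep with upright inner and outer faces, to be pinched anywhere round the mouth, one finger inside and one outside; below it the wall is 4 mm thick and narrows to the foot
- small_bowl_rim (a point): centre of the green bowl's mouth, level with the top of its rim, 76 mm above its underside. The rim is a turned-over band 8 mm thick radially and 18 mm deep with upright inner and outer faces, to be pinched anywhere round the mouth, one finger inside and one outside; below it the wall is 4 mm thick and narrows to the foot
- cutter: round dumpling-wrapper cutter: steel ring 76 mm in diameter and 28 mm tall, two flat stays rising from it and a round wooden grip bar across the top, total height 66 mm, mass about 0.12 kg. Origin at the centre of the ring's lower edge, z up; the grip bar runs along its y axis
- cutter_grip (a point): middle of the cutter's wooden grip bar, 58 mm above its lower edge; the bar is 16 mm thick with 66 mm of length between the ends, free to pinch across its thickness (along the cutter's x axis), with some 20 mm of air beneath it
- tray: shallow dark grey steel tool tray, fixed, 300 mm along its x axis and 220 mm along its y axis, walls 4 mm thick and 25 mm high, floor 4 mm thick; origin at the centre of its underside. The bench scraper lies in its -x half; the +x half is empty
- scraper: the bench scraper lying in the tray: steel blade 85 x 150 mm, 3 mm thick, with a red handle strip 24 mm wide and 18 mm high along one 150 mm edge; lies flat; in its frame the handle spans x -46 to -22 mm and the blade x -22 to +62 mm, both y -75 to +75 mm; origin on its underside. Bystander
- rice_bowl: white ceramic rice bowl, 114 mm wide, 58 mm tall, origin under its foot. Bystander, not part of the set
- tea_cup: white ceramic cup without a handle, 74 mm wide, 62 mm tall, origin under its foot. Bystander
- vinegar_jar: amber jar with a red cap, 60 mm wide, 100 mm tall, origin under its base. Bystander
- can_a: drink can with a yellow band, 66 mm wide, 115 mm tall, origin under its base. Bystander
- can_b: drink can with a green band, 66 mm wide, 115 mm tall, origin under its base. Bystander
- drink_bottle: green glass bottle, 62 mm wide, 220 mm tall, origin under its base. Bystander
- sauce_dish: small blue ceramic sauce dish, 80 mm wide, 18 mm tall, origin under its base. Bystander
Not all that is in view belongs to the job. Of the things shaped like the medium_bowl, the yellow one is meant.

How it is judged:
By the outcome, as a careful person would: the job done as asked, in the order asked, and still so for the second after the job is handed in, with the robot touching nothing.
It also fails if it takes over 72 s, if anything falls off the work surface, if the arm or the gripper's body presses on something with over 40 N, if the wrist force passes 120 N, or if a joint passes its speed limit or range.

## Working session

There is one attempt and no reset: what is moved stays moved. The work goes in short steps, Python scripts to look and compute and a shell command to move; the robot and the scene stay as the last step left them, time stands still between calls to the robot, and variables do not carry over. Pictures are saved under pics/ and viewed, about 8 in all and at most 12, crops included, and the job is handed in when it is done.

```bash
ls; mkdir -p pics; cat > h.py <<'E'
import numpy as np, cv2
from cell import sensors, capture, job
from scipy.spatial.transform import Rotation as Rn
def ray(c,uv):
    K=c["intrinsics"];k=c["k1"]
    K=np.array(K);R=np.array(c["R"]);t=np.array(c["t"])
    d=(np.array(uv,float)-K[:2,2])/[K[0,0],K[1,1]]
    s=d.copy()
    for _ in range(20): s=d/(1+k*(s@s))
    o=-R.T@t; v=R.T@np.array([s[0],s[1],1.])
    return o,v/np.linalg.norm(v)
def onplane(c,uv,z):
    o,v=ray(c,uv); return o+v*(z-o[2])/v[2]
def proj(c,X):
    K=np.array(c["intrinsics"]);p=np.array(c["R"])@np.array(X)+np.array(c["t"])
    s=p[:2]/p[2]; s=s*(1+c["k1"]*(s@s)); return s*[K[0,0],K[1,1]]+K[:2,2]
def save(c,n,crop=None,scale=1):
    im=c["color"][:,:,::-1]
    if crop: im=im[crop[1]:crop[3],crop[0]:crop[2]]
    cv2.imwrite("pics/"+n+".png",cv2.resize(im,None,fx=scale,fy=scale,interpolation=cv2.INTER_CUBIC))
E
python3 - <<'E'
from h import *
import pickle
cs={n:capture(n) for n in("scene","top")}
pickle.dump(cs,open("c0.pkl","wb"))
ims=[]
for n,c in cs.items():
    save(c,n+"0"); print(n,-np.array(c["R"]).T@c["t"],np.array(c["R"]).round(2).tolist())
s=sensors.get_state();print(s["time_s"],s["eef_pos"],Rn.from_rotvec(s["tcp_rot"]).as_matrix().round(3).tolist(),s["grip_width"])
E
```

```text
pics
scene [0.83662889 0.59870863 1.14601497] [[-0.87, 0.5, -0.01], [0.42, 0.72, -0.55], [-0.27, -0.48, -0.84]]
top [0.27103351 0.02643555 1.49296393] [[-0.01, -1.0, 0.02], [-0.98, 0.0, -0.17], [0.17, -0.02, -0.98]]
0.1 [ 0.25867346 -0.51331061  0.23076251] [[-0.893, -0.0, 0.45], [-0.45, 0.001, -0.893], [-0.0, -1.0, -0.001]] 0.08555130035282141
```

View pics/top0.png

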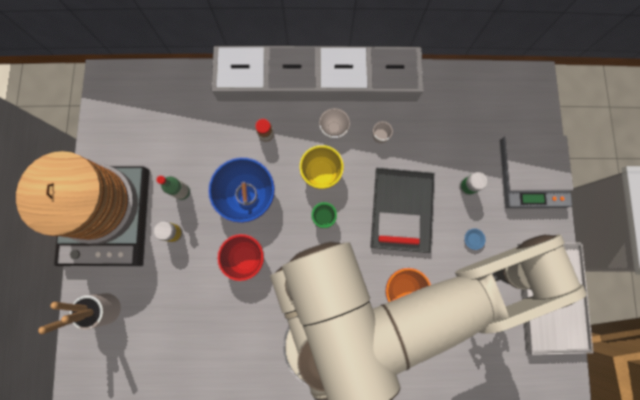

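View pics/scene0.png

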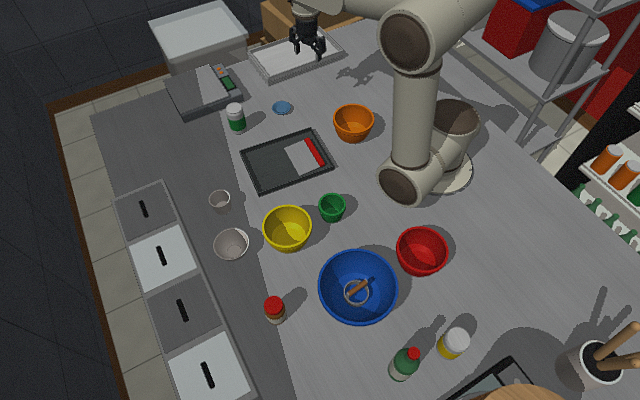

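Top view: the blue bowl is at (241,190) with the cutter in it, the yellow bowl at (322,167), green at (324,215), and the tray at (403,211) with the scraper in its lower half. Look-alikes: the red bowl (241,258) and orange bowl (408,290) are medium-sized but not yellow, and the yellow-band can (167,232), white rice bowl (335,123), cup (382,131) and sauce dish (475,240) are bystanders. I choose the yellow bowl at (322,167).

```bash
cat >> h.py <<'E'
HS={"blue":((105,115),140,40),"yellow":((24,32),140,60),"green":((50,75),120,40),"red":((0,6),150,60),"orange":((8,18),150,60)}
def mask(c,col):
    h=cv2.cvtColor(c["color"],cv2.COLOR_RGB2HSV);(a,b),s,v=HS[col]
    return cv2.inRange(h,(a,s,v),(b,255,255))
def blob(c,col,near):
    m=mask(c,col); m=cv2.morphologyEx(m,cv2.MORPH_CLOSE,np.ones((3,3)))
    cn,_=cv2.findContours(m,cv2.RETR_EXTERNAL,cv2.CHAIN_APPROX_NONE)
    cn=[k for k in cn if len(k)>15]
    return min(cn,key=lambda k:np.linalg.norm(k[:,0].mean(0)-near))
def circ(c,k,z):
    P=np.array([onplane(c,p,z)[:2] for p in k[:,0]])
    (x,y),r=cv2.minEnclosingCircle((P*1000).astype(np.float32)); return np.round([x,y,r],1)
E
python3 - <<'E'
from h import *
import pickle
cs=pickle.load(open("c0.pkl","rb"))
near={"top":dict(blue=(241,190),yellow=(322,167),green=(324,215),red=(241,258),orange=(408,290)),"scene":dict(blue=(358,286),yellow=(287,228),green=(332,207),red=(422,250),orange=(354,123))}
Z=dict(blue=.105,yellow=.095,green=.076,red=.095,orange=.095)
for n,c in cs.items():
    for b in Z: k=blob(c,b,near[n][b]); print(n,b,circ(c,k,Z[b]),cv2.boundingRect(k))
    # cutter bar: orange-brown hues within blue bowl
    h=cv2.cvtColor(c["color"],cv2.COLOR_RGB2HSV); m=cv2.inRange(h,(3,70,60),(22,255,255))
    q=np.zeros_like(m);cv2.circle(q,near[n]["blue"],32,255,-1);m&=q
    ys,xs=np.nonzero(m);P=np.array([onplane(c,(x,y),.064)[:2]*1000 for x,y in zip(xs,ys)])
    (cx,cy),wh,an=cv2.minAreaRect(P.astype(np.float32));w=np.linalg.eigh(np.cov(P.T))[1][:,1]
    print("bar",len(P),P.mean(0).round(1),cx,cy,wh,"axis",w.round(3),np.degrees(np.arctan2(w[1],w[0])).round(1))
c=cs["top"]
for p in [(376,169),(434,172),(431,254),(372,249)]: print("tray",onplane(c,p,.025).round(3))
for p in [(335,123),(382,131),(264,127),(477,181),(162,180),(166,231)]: print("by",p,onplane(c,p,.06).round(3))
c=cs["top"];a=cv2.resize(c["color"][140:280,190:450],None,fx=3,fy=3,interpolation=cv2.INTER_CUBIC)
cv2.imwrite("pics/crop1.png",a[:,:,::-1])
E
```

```text
scene blue [544.5 289.9 115.6] (318, 249, 80, 77)
scene yellow [630.4  16.8  87.2] (262, 204, 50, 49)
scene green [462.3  12.8  58. ] (318, 193, 28, 30)
scene red [318.5 288.8  86.9] (396, 226, 53, 51)
scene orange [ 204.3 -263.4  102.8] (333, 104, 41, 39)
bar 105 [536.9 283.1] 537.4647827148438 282.79412841796875 (65.33011627197266, 15.219258308410645) axis [-0.992 -0.124] -172.9
top blue [538.4 287.1 111.7] (210, 159, 64, 63)
top yellow [621.7   8.3  78.7] (300, 146, 43, 43)
top green [452.7   0.7  42.8] (313, 203, 23, 24)
top red [306.4 286.1  77.4] (218, 235, 45, 46)
top orange [ 192.1 -281.7   76.1] (386, 269, 44, 32)
bar 55 [541.7 285.4] 538.4205322265625 286.5671691894531 (61.92695617675781, 10.726017951965332) axis [-0.995 -0.097] -174.4
tray [ 0.629 -0.195  0.025]
tray [ 0.617 -0.413  0.025]
tray [ 0.314 -0.386  0.025]
tray [ 0.334 -0.173  0.025]
by (335, 123) [ 0.796 -0.043  0.06 ]
by (382, 131) [ 0.765 -0.217  0.06 ]
by (264, 127) [0.781 0.219 0.06 ]
by (477, 181) [ 0.575 -0.559  0.06 ]
by (162, 180) [0.582 0.582 0.06 ]
by (166, 231) [0.399 0.557 0.06 ]
```

View pics/crop1.png

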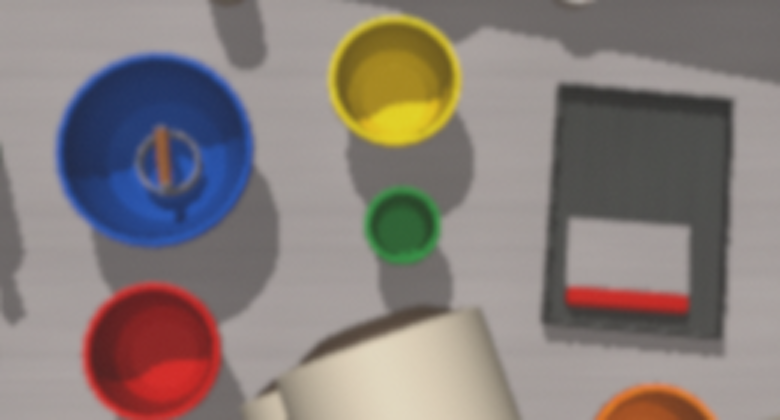

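The crop confirms it: yellow (crop 395,80), green (402,225), cutter bar nearly vertical in the picture (162,158), with the empty tray half at the top. Next I move over the cutter.

```bash
cat >> h.py <<'E'
def go(xyz,zdir=None):
    """print tool-frame shift (units) to the world TCP xyz; zdir = wanted jaw direction angle (deg), turn done first"""
    s=sensors.get_state();R=Rn.from_rotvec(s["tcp_rot"]).as_matrix();p=np.array(s["eef_pos"])
    a=np.degrees(np.arctan2(R[1,2],R[0,2]));t=0
    if zdir is not None: t=(a-zdir+90)%180-90
    R=R@Rn.from_rotvec([0,np.radians(t),0]).as_matrix()
    d=R.T@(np.array(xyz)-p)/.75
    print("t",round(s["time_s"],2),"pos",p.round(4),"zang",round(a,1),"roll",round(t/90,4),"shift",d.round(4),"rows>=",int(np.ceil(np.linalg.norm(d)/.0833)),"F",np.round(s["force"],1),"w",round(s["grip_width"],4),"q",np.round(s["joints"],2))
E
python3 -m creep '{"xyz":[[0,0,0],[0,0,0],[-0.035,0,-0.0725],[-0.035,0,-0.0725],[-0.035,0,-0.0725],[-0.035,0,-0.0725],[-0.035,0,-0.0725],[-0.035,0,-0.0725]],"roll":[0.114,0.113,0,0,0,0,0,0]}' 1
python3 -m creep '{"xyz":[[-0.035,0,-0.0725],[-0.035,0,-0.0725],[-0.035,0,-0.0725],[-0.035,0,-0.0725],[-0.035,0,-0.0725],[-0.035,0,-0.0725],[-0.035,0,-0.0725],[-0.035,0,-0.0725]],"roll":[0,0,0,0,0,0,0,0]}'
python3 -c "
from h import *
go([.538,.284,.2],-83.7)"
```

```text
time_s: 1.1
eef_pos: [0.3795, -0.17, 0.2313]
tcp_rot: [-0.119, 2.165, -2.165]
force: [1.0, -0.8, 0.4]
grip_width: 0.0854
time_s: 2.1
eef_pos: [0.5405, 0.2857, 0.231]
tcp_rot: [-0.12, 2.165, -2.165]
force: [0.3, -0.7, 0.6]
grip_width: 0.0853
t 2.1 pos [0.5405 0.2857 0.231 ] zang -83.7 roll 0.0003 shift [0.0035 0.0414 0.0019] rows>= 1 F [ 0.3 -0.7  0.6] w 0.0853 q [ 0.36  0.23  1.35 -0.    1.57  1.82]
```

```bash
python3 - <<'E'
from h import *
c=capture("wrist");save(c,"w1")
print(-np.array(c["R"]).T@c["t"],np.array(c["R"]).round(2).tolist())
for X in ([.538,.284,.064],[.57,.288,.064],[.506,.28,.064]): print(proj(c,X).round())
import pickle;pickle.dump(c,open("w1.pkl","wb"))
E
```

```text
[0.62050535 0.29390765 0.37306516] [[0.11, -0.99, -0.0], [-0.94, -0.1, 0.32], [-0.31, -0.03, -0.95]]
[318. 179.]
[318. 147.]
[319. 209.]
```

View pics/w1.png

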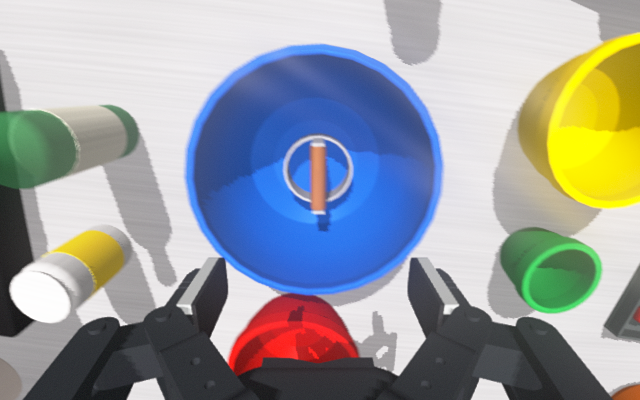

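Wrist view: bar centred at (318,178), vertical, matching the predicted (318,179); the ring is at (318,169) and the jaws open across the bar. I descend and grip.

```bash
python3 -m creep '{"xyz":[[0.0035,0.06,0.002],[0,0.06,0],[0,0.06,0],[0,0.045,0],[0,0.022,0],[0,0,0]],"roll":[0,0,0,0,0,0]}'
python3 -m creep '{"xyz":[[0,0,0],[0,0,0],[0,0,0],[0,0,0],[0,0,0],[0,0,0],[0,0,0],[0,0,0]],"roll":[0,0,0,0,0,0,0,0]}' 0 35
python3 -m creep '{"xyz":[[0,-0.02,0],[0,-0.05,0],[0,-0.06,0],[0,-0.06,0],[0,-0.06,0],[0,0,0]],"roll":[0,0,0,0,0,0]}'
python3 - <<'E'
from h import *
c=capture("wrist");save(c,"w2")
import pickle;cs=pickle.load(open("c0.pkl","rb"));t=cs["top"]
h=cv2.cvtColor(t["color"],cv2.COLOR_RGB2HSV)
m=cv2.inRange(h,(0,150,60),(6,255,255))[225:250,375:430];ys,xs=np.nonzero(m)
P=np.array([onplane(t,(x+375,y+225),.02)[:2] for x,y in zip(xs,ys)]);(a,b),wh,an=cv2.minAreaRect((P*1000).astype(np.float32));print("handle",a,b,wh,an)
w1=pickle.load(open("w1.pkl","rb"))
for n,r,z in(("blue",(315,170),.105),): print(circ(w1,blob(w1,n,r),z))
go([.55,-.30,.25])
E
```

```text
time_s: 2.9
eef_pos: [0.5376, 0.2817, 0.0456]
tcp_rot: [-0.121, 2.165, -2.166]
force: [0.4, -0.2, 0.2]
grip_width: 0.0851
time_s: 3.9
eef_pos: [0.538, 0.282, 0.0463]
tcp_rot: [-0.119, 2.165, -2.164]
force: [0.1, 2.4, 5.0]
grip_width: 0.0148
time_s: 4.65
eef_pos: [0.5387, 0.2821, 0.2381]
tcp_rot: [-0.113, 2.164, -2.16]
force: [0.1, -0.2, -1.5]
grip_width: 0.0149
handle 366.19281005859375 -270.67779541015625 (143.01490783691406, 20.8532772064209) 85.22024536132812
[543.  288.1 113.4]
t 4.7 pos [0.5381 0.2819 0.2355] zang -83.7 roll 0.0 shift [ 0.0695 -0.0201  0.7729] rows>= 10 F [-0.1  0.1 -3.1] w 0.0149 q [0.36 0.22 1.35 0.   1.57 1.82]
```

View pics/w2.png

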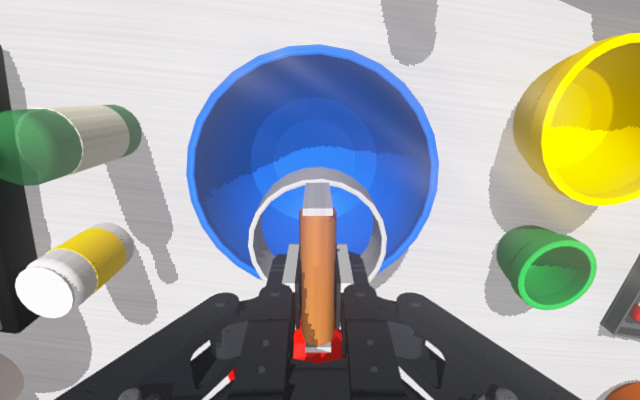

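The cutter is held squarely: bar (318,280) is in the jaws and the bowl is empty. I carry it to the tray.

```bash
python3 -m creep '{"xyz":[[0.003,0,0.03],[0.007,0,0.064],[0.007,0,0.064],[0.007,0,0.064],[0.007,0,0.064],[0.007,0,0.064],[0.007,0,0.064],[0.007,0,0.064]],"roll":[0,0,0,0,0,0,0,0]}'
python3 -m creep '{"xyz":[[0.007,0,0.064],[0.007,0,0.064],[0.007,0,0.064],[0.007,0,0.064],[0.003,0,0.034],[0,0.05,0],[0,0,0],[0,0,0]],"roll":[0,0,0,0,0,0,0,0]}'
python3 - <<'E'
from h import *
c=capture("wrist");save(c,"w3")
go([.54,-.297,.06])
for X in ([.54,-.297,.004],[.462,-.29,.005]): print(proj(c,X).round())
E
```

```text
time_s: 5.7
eef_pos: [0.5373, -0.081, 0.2325]
tcp_rot: [-0.121, 2.166, -2.165]
force: [1.1, 0.9, -1.5]
grip_width: 0.0148
time_s: 6.7
eef_pos: [0.5394, -0.2973, 0.1971]
tcp_rot: [-0.12, 2.164, -2.164]
force: [-0.4, 0.7, -0.7]
grip_width: 0.0147
t 6.75 pos [ 0.5396 -0.2973  0.1975] zang -83.6 roll 0.0 shift [-0.0004  0.1833 -0.0006] rows>= 3 F [ 0.8 -0.1 -0.7] w 0.0147 q [-0.63  0.25  1.39  0.    1.5   0.83]
[317. 170.]
[303. 235.]
```

View pics/w3.png

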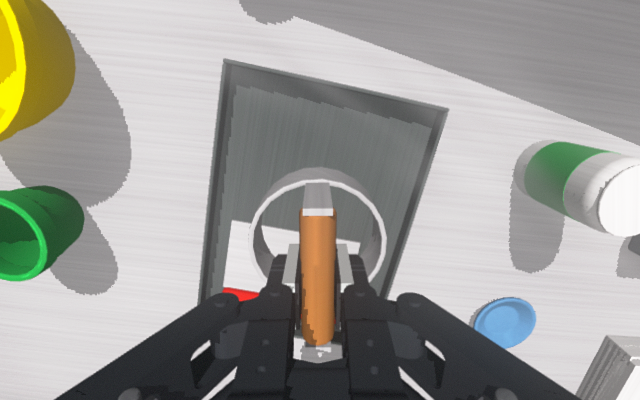

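Wrist view: the tray spans u 222–420 at row 170 and the blade edge is near row 230, so the landing centre at (317,170) is free. I lower the cutter.

```bash
python3 -m creep '{"xyz":[[0,0.06,0],[0,0.06,0],[0,0.045,0],[0,0.018,0],[0,0.006,0],[0,0.005,0],[0,0.004,0],[0,0,0]],"roll":[0,0,0,0,0,0,0,0]}'
python3 -m creep '{"xyz":[[0,0.002,0],[0,0.001,0],[0,0,0]],"roll":[0,0,0]}'
```

```text
time_s: 7.75
eef_pos: [0.5394, -0.2976, 0.0479]
tcp_rot: [-0.119, 2.164, -2.165]
force: [1.7, -0.4, -1.6]
grip_width: 0.0146
time_s: 8.12
eef_pos: [0.5393, -0.2975, 0.0452]
tcp_rot: [-0.12, 2.165, -2.165]
force: [1.0, -0.7, -0.7]
grip_width: 0.0149
```

```bash
python3 -m creep '{"xyz":[[0,0.001,0],[0,0,0],[0,0,0]],"roll":[0,0,0]}'
python3 -m creep '{"xyz":[[0,0.001,0],[0,0,0],[0,0,0]],"roll":[0,0,0]}'
```

```text
time_s: 8.5
eef_pos: [0.5393, -0.2975, 0.0446]
tcp_rot: [-0.119, 2.165, -2.165]
force: [-0.7, 0.9, 0.2]
grip_width: 0.0145
time_s: 8.88
eef_pos: [0.5394, -0.2974, 0.0444]
tcp_rot: [-0.119, 2.165, -2.164]
force: [-3.2, 3.8, 7.4]
grip_width: 0.0151
```

Touched down at about 7 N. I release, rise, and go above the yellow bowl's right rim.

```bash
python3 -m creep '{"xyz":[[0,0,0],[0,0,0],[0,0,0],[0,0,0],[0,0,0],[0,-0.03,0],[0,-0.06,0],[0,-0.06,0]],"roll":[0,0,0,0,0,0,0,0]}' 1
python3 -c "
from h import *
go([.630,-.0665,.25])"
```

```text
time_s: 9.88
eef_pos: [0.5391, -0.2974, 0.1575]
tcp_rot: [-0.12, 2.165, -2.164]
force: [0.7, -0.2, -1.1]
grip_width: 0.0854
t 9.88 pos [ 0.5391 -0.2974  0.1575] zang -83.7 roll 0.0 shift [-0.1542 -0.1233 -0.2928] rows>= 5 F [ 0.7 -0.2 -1.1] w 0.0854 q [-0.63  0.27  1.45  0.    1.43  0.83]
```

```bash
python3 -m creep '{"xyz":[[0,-0.07,0],[-0.025,-0.053,-0.05],[-0.035,0,-0.065],[-0.035,0,-0.065],[-0.035,0,-0.065],[-0.0242,0,-0.0478],[0,0,0],[0,0,0]],"roll":[0,0,0,0,0,0,0,0]}'
python3 - <<'E'
from h import *
import pickle
w=capture("wrist");t=capture("top");pickle.dump((w,t),open("c2.pkl","wb"))
g=lambda c,X:tuple(proj(c,X))
for nm,c in(("w",w),("t",t)):
  for n,X in(("blue",(.541,.288,.105)),("yellow",(.622,.008,.095)),("green",(.4525,.001,.076))):
    try:k=blob(c,n,g(c,X)); print(nm,n,circ(c,k,X[2]),cv2.boundingRect(k),np.round(g(c,X)))
    except Exception as e: print(nm,n,e)
a=np.vstack([cv2.resize(w["color"],(480,300)),cv2.resize(t["color"][140:280,360:450],(480,300))[:,:]])
a=np.hstack([cv2.resize(w["color"],(528,330)),cv2.resize(t["color"][150:265,365:445],(230,330),interpolation=cv2.INTER_CUBIC)])
cv2.imwrite("pics/w4.png",a[:,:,::-1]); go([.63,-.0665,.072])
E
```

```text
time_s: 10.88
eef_pos: [0.63, -0.0669, 0.2484]
tcp_rot: [-0.12, 2.165, -2.165]
force: [-0.9, -0.8, -0.2]
grip_width: 0.0851
w blue [540.3 248.5 113.9] (0, 126, 96, 193) [-33. 229.]
w yellow [626.2   6.7  78.4] (160, 91, 162, 158) [239. 179.]
w green [466.7  -6.   56.3] (216, 261, 69, 79) [244. 312.]
t blue [538.4 287.  111.7] (210, 159, 64, 63) [241. 189.]
t yellow [631.2  48.7  63.5] (300, 147, 15, 35) [322. 166.]
t green min() iterable argument is empty
t 10.97 pos [ 0.6299 -0.0676  0.2486] zang -83.8 roll 0.0 shift [-0.0004  0.2354 -0.0014] rows>= 3 F [-0.3 -0.9 -0.3] w 0.0856 q [-0.23  0.27  1.26 -0.    1.61  1.23]
```

View pics/w4.png

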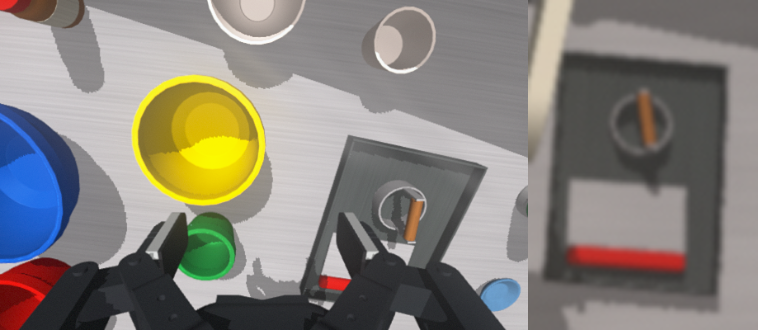

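Wrist view: the yellow rim is at (198,140) in the shrunken frame, and the cutter stands upright in the empty tray half (643,120 in the crop) clear of the scraper. I pinch the yellow rim.

```bash
python3 -m creep '{"xyz":[[-0.0033,0.06,0],[0,0.06,0],[0,0.06,0],[0,0.04,0],[0,0.0168,0],[0,0,0]],"roll":[0,0,0,0,0,0]}'
python3 -m creep '{"xyz":[[0,0,0],[0,0,0],[0,0,0],[0,0,0],[0,0,0],[0,0,0],[0,0,0],[0,0,0]],"roll":[0,0,0,0,0,0,0,0]}' 0 60
python3 -m creep '{"xyz":[[0,0,0],[0,-0.004,0],[0,-0.01,0],[0,-0.02,0],[0,0,0]],"roll":[0,0,0,0,0]}'
```

```text
time_s: 11.72
eef_pos: [0.6324, -0.0669, 0.071]
tcp_rot: [-0.119, 2.166, -2.165]
force: [0.0, 0.6, 0.3]
grip_width: 0.0855
time_s: 12.72
eef_pos: [0.6331, -0.066, 0.0717]
tcp_rot: [-0.117, 2.164, -2.164]
force: [2.1, 1.2, 4.8]
grip_width: 0.0089
time_s: 13.35
eef_pos: [0.6333, -0.0665, 0.0982]
tcp_rot: [-0.117, 2.163, -2.164]
force: [-1.0, 0.2, -1.5]
grip_width: 0.0084
```

```bash
python3 -m creep '{"xyz":[[0,-0.03,0],[0,-0.05,0],[0,-0.05,0],[0,-0.05,0],[0,0,0],[0,0,0]],"roll":[0,0,0,0,0,0]}'
python3 - <<'E'
from h import *
import pickle
w=capture("wrist");pickle.dump(w,open("c3.pkl","wb"))
p=np.array(sensors.get_state()["eef_pos"]);z=p[2]+.024
m=mask(w,"yellow");k=blob(w,"yellow",(240,190))
c=circ(w,k,z);print("bowl",c,"rel tcp",c[:2]-p[:2]*1000,cv2.boundingRect(k))
kb=blob(w,"blue",tuple(proj(w,(.541,.288,.105))));print(circ(w,kb,.105))
save(w,"w5");go([.6,.1,.235])
E
```

```text
time_s: 14.1
eef_pos: [0.6323, -0.0663, 0.2306]
tcp_rot: [-0.121, 2.166, -2.165]
force: [-1.6, 0.0, -2.5]
grip_width: 0.0082
bowl [ 6.285e+02 -2.000e-01  7.370e+01] rel tcp [-3.67004457 66.02216546] (0, 107, 327, 269)
[489.6 248.3  58.1]
t 14.15 pos [ 0.6322 -0.0662  0.2301] zang -83.7 roll 0.0 shift [ 0.0183 -0.0064 -0.225 ] rows>= 3 F [ 0.1 -1.  -2. ] w 0.0085 q [-0.23  0.28  1.28  0.    1.58  1.24]
```

View pics/w5.png

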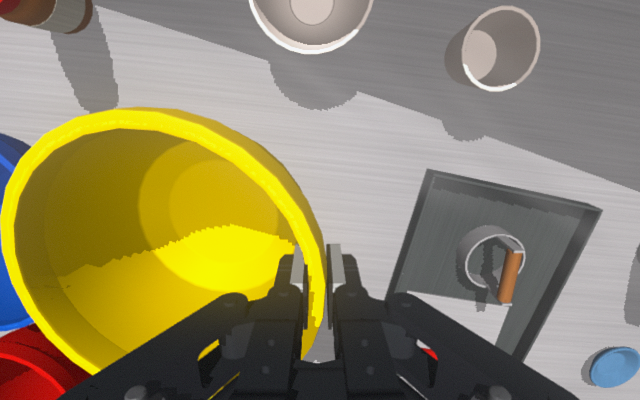

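Yellow is held at its right rim (315,280), with the bowl roughly level. I carry it over the blue bowl.

```bash
python3 -m creep '{"xyz":[[0.004,0,-0.02],[0.011,0,-0.06],[0.011,0,-0.06],[0.011,0,-0.06],[0.011,0,-0.06],[0.011,0,-0.06],[0.008,0,-0.046],[0.003,0,-0.02]],"roll":[0,0,0,0,0,0,0,0]}'
python3 -m creep '{"xyz":[[0,0,0],[0,0,0]],"roll":[0,0]}'
python3 - <<'E'
from h import *
import pickle
w=capture("wrist");s=capture("scene");t=capture("top");pickle.dump((w,s,t),open("c4.pkl","wb"))
p=np.array(sensors.get_state()["eef_pos"]);z=p[2]+.024
k=blob(t,"blue",(241,190));print("blue top",circ(t,k,.105),cv2.boundingRect(k))
k=blob(s,"yellow",tuple(proj(s,(.54,.29,z))));print("yel scene",circ(s,k,z),cv2.boundingRect(k))
a=np.hstack([cv2.resize(w["color"],(464,290)),cv2.resize(s["color"][160:340,260:460],(322,290),interpolation=cv2.INTER_CUBIC)])
cv2.imwrite("pics/w6.png",a[:,:,::-1])
go([.5485,.216,.12])
E
```

```text
time_s: 15.15
eef_pos: [0.5472, 0.2178, 0.231]
tcp_rot: [-0.123, 2.164, -2.164]
force: [-0.2, -0.6, -1.4]
grip_width: 0.0085
time_s: 15.4
eef_pos: [0.5486, 0.215, 0.2312]
tcp_rot: [-0.119, 2.165, -2.165]
force: [0.6, -0.1, -1.0]
grip_width: 0.0087
blue top [516.9 250.7  53.9] (241, 183, 26, 25)
yel scene [542.6 293.4  82. ] (333, 235, 62, 60)
t 15.55 pos [0.5488 0.2149 0.2314] zang -83.7 roll 0.0 shift [ 0.0002  0.1485 -0.0015] rows>= 2 F [ 0.2 -0.1 -1.3] w 0.0089 q [ 0.24  0.18  1.4  -0.    1.56  1.7 ]
```

View pics/w6.png

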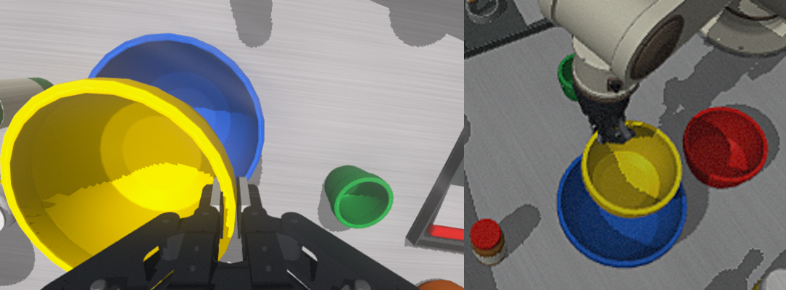

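Scene crop: the yellow bowl hangs level over the blue one, measured at about (0.539,0.291) against blue (0.5405,0.2875). I lower it.

```bash
python3 -m creep '{"xyz":[[0,0.05,0],[0,0.05,0],[0,0.045,0],[0,0.025,0],[0,0.012,0],[0,0,0]],"roll":[0,0,0,0,0,0]}'
python3 -m creep '{"xyz":[[0,0.006,0],[0,0.006,0],[0,0.004,0],[0,0.003,0],[0,0,0],[0,0,0]],"roll":[0,0,0,0,0,0]}'
```

```text
time_s: 16.3
eef_pos: [0.5488, 0.2156, 0.0953]
tcp_rot: [-0.119, 2.165, -2.165]
force: [-0.8, 0.2, -0.8]
grip_width: 0.0082
time_s: 17.05
eef_pos: [0.549, 0.2157, 0.0814]
tcp_rot: [-0.118, 2.164, -2.164]
force: [-0.2, -2.8, 5.4]
grip_width: 0.0082
```

```bash
python3 -m creep '{"xyz":[[0,0.0015,0],[0,0,0]],"roll":[0,0]}'
python3 -m creep '{"xyz":[[0,0.0015,0],[0,0,0]],"roll":[0,0]}'
```

```text
time_s: 17.3
eef_pos: [0.5492, 0.2155, 0.0805]
tcp_rot: [-0.117, 2.164, -2.164]
force: [0.7, -4.1, 7.4]
grip_width: 0.0089
time_s: 17.55
eef_pos: [0.5494, 0.2155, 0.0795]
tcp_rot: [-0.117, 2.164, -2.164]
force: [1.3, -5.5, 10.3]
grip_width: 0.0085
```

```bash
python3 -m creep '{"xyz":[[0,0,0],[0,0.0015,0],[0,0.0015,0],[0,0,0]],"roll":[0,0,0,0]}' 0 20
python3 - <<'E'
from h import *
s=capture("scene");w=capture("wrist")
a=np.hstack([cv2.resize(w["color"],(448,280)),cv2.resize(s["color"][220:350,290:430],(302,280),interpolation=cv2.INTER_CUBIC)])
cv2.imwrite("pics/w7.png",a[:,:,::-1])
for n,z in(("blue",.105),("yellow",.101)):
  k=blob(s,n,tuple(proj(s,(.54,.29,z))));print(n,circ(s,k,z))
E
```

```text
time_s: 18.05
eef_pos: [0.5498, 0.2153, 0.0778]
tcp_rot: [-0.116, 2.163, -2.164]
force: [1.4, -7.0, 15.4]
grip_width: 0.0088
blue [544.3 290.1 115.6]
yellow [540.8 291.5  81.1]
```

View pics/w7.png

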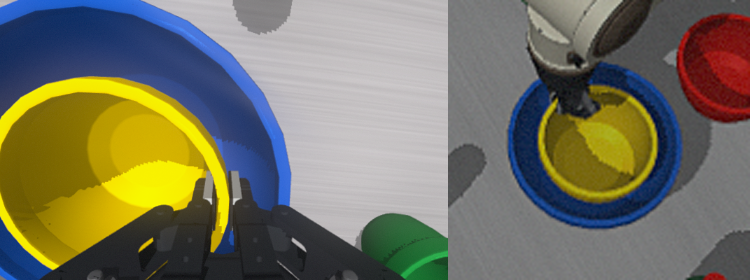

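Yellow sits centred in blue (scene crop (597,143) against (594,145)), with clear room outside the right finger. I release narrowly and rise.

```bash
python3 -m creep '{"xyz":[[0,0,0],[0,0,0],[0,0,0],[0,0,0]],"roll":[0,0,0,0]}' 0.25
python3 -m creep '{"xyz":[[0,-0.005,0],[0,-0.015,0],[0,-0.04,0],[0,-0.06,0],[0,-0.06,0],[0,-0.04,0],[0,0,0]],"roll":[0,0,0,0,0,0,0]}'
python3 - <<'E'
from h import *
import pickle
w=capture("wrist");s=capture("scene");t=capture("top");pickle.dump((w,s,t),open("c5.pkl","wb"))
for nm,c in(("w",w),("s",s),("t",t)):
  for n,X in(("blue",(.541,.288,.105)),("yellow",(.54,.29,.101)),("green",(.4525,.001,.076))):
    try:k=blob(c,n,tuple(proj(c,X))); print(nm,n,circ(c,k,X[2]),cv2.boundingRect(k))
    except Exception as e: print(nm,n,e)
go([.46,-.04,.25])
E
```

```text
time_s: 18.65
eef_pos: [0.5485, 0.2158, 0.0761]
tcp_rot: [-0.12, 2.165, -2.165]
force: [0.4, 0.0, -0.1]
grip_width: 0.0214
time_s: 19.52
eef_pos: [0.5492, 0.2159, 0.2446]
tcp_rot: [-0.114, 2.164, -2.161]
force: [-0.1, -0.5, -0.9]
grip_width: 0.0211
w blue [542.6 286.7 113.5] (119, 51, 231, 238)
w yellow [538.  286.9  78.9] (158, 101, 165, 160)
w green [460.9   5.2  51.6] (456, 237, 79, 72)
s blue [545.4 288.4 116. ] (318, 248, 81, 78)
s yellow [541.4 290.6  81.4] (332, 259, 55, 55)
s green [474.6   6.2  53.1] (318, 194, 13, 28)
t blue min() iterable argument is empty
t yellow [515.2 269.7  70.7] (231, 181, 33, 30)
t green [451.5   0.9  41.7] (313, 204, 23, 23)
t 19.68 pos [0.5482 0.2156 0.2407] zang -83.7 roll 0.0 shift [ 0.1544 -0.0123  0.3258] rows>= 5 F [-0.4 -0.5 -1.2] w 0.0211 q [0.24 0.18 1.39 0.   1.58 1.7 ]
```

```bash
python3 -m creep '{"xyz":[[0.0264,0,0.0544],[0.0264,0,0.0544],[0.0264,0,0.0544],[0.0264,0,0.0544],[0.0264,0,0.0544],[0.0264,0.007,0.0544],[0,0,0],[0,0,0]],"roll":[0,0,0,0,0,0,0,0]}' 0.8
python3 - <<'E'
from h import *
w=capture("wrist")
k=blob(w,"green",tuple(proj(w,(.4525,.001,.076)))); print(circ(w,k,.076),cv2.boundingRect(k))
# rim only by brighter pixels: inspect
save(w,"w8",(150,60,490,310),2);print(proj(w,(.4525,.001,.076)))
go([.4572,-.0407,.053])
E
```

```text
time_s: 20.68
eef_pos: [0.4573, -0.0405, 0.2355]
tcp_rot: [-0.12, 2.166, -2.165]
force: [0.2, 0.7, 0.6]
grip_width: 0.068
[456.4  -1.6  45.5] (232, 128, 91, 90)
[274.41573175 178.29249583]
t 20.73 pos [ 0.4575 -0.0401  0.2356] zang -83.7 roll 0.0 shift [0.0003 0.2435 0.0008] rows>= 3 F [ 0.4 -0.5 -0.5] w 0.0687 q [-0.26 -0.1   1.68  0.    1.56  1.2 ]
```

View pics/w8.png

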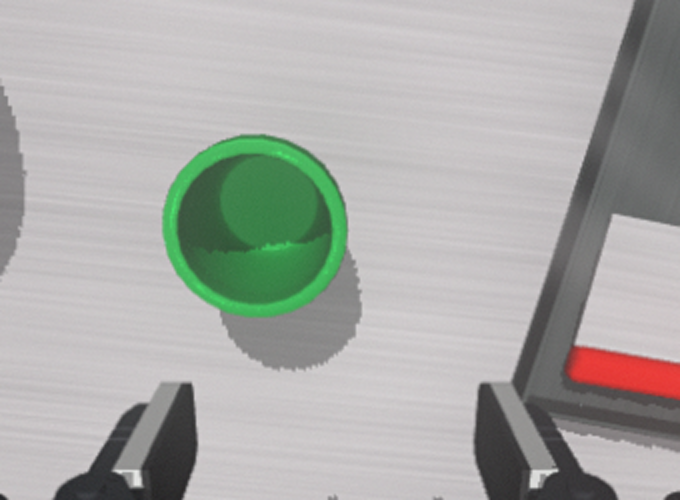

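Crop: only the green bowl sits between the jaws' paths (rim centre 255,226 in the crop), and its shadow is clear of the tray. I descend and pinch its right rim.

```bash
python3 -m creep '{"xyz":[[-0.0026,0.06,0.0035],[0,0.06,0],[0,0.06,0],[0,0.045,0],[0,0.0185,0],[0,0,0]],"roll":[0,0,0,0,0,0]}'
python3 -m creep '{"xyz":[[0,0,0],[0,0,0],[0,0,0],[0,0,0],[0,0,0],[0,0,0],[0,0,0],[0,0,0]],"roll":[0,0,0,0,0,0,0,0]}' 0 60
python3 -m creep '{"xyz":[[0,-0.005,0],[0,-0.015,0],[0,-0.04,0],[0,-0.06,0],[0,-0.06,0],[0,-0.06,0],[0,0,0],[0,0,0]],"roll":[0,0,0,0,0,0,0,0]}'
python3 - <<'E'
from h import *
w=capture("wrist");p=np.array(sensors.get_state()["eef_pos"])*1000
k=blob(w,"green",tuple(proj(w,(p+[-5,42,23])/1000))); print(circ(w,k,p[2]/1000+.023)[:2]-p[:2],circ(w,k,p[2]/1000+.023)[2],cv2.boundingRect(k))
save(w,"w9",scale=.7)
E
```

```text
time_s: 21.48
eef_pos: [0.4597, -0.0425, 0.0532]
tcp_rot: [-0.121, 2.165, -2.164]
force: [0.4, -0.1, 1.5]
grip_width: 0.0684
time_s: 22.48
eef_pos: [0.4601, -0.0429, 0.0541]
tcp_rot: [-0.118, 2.165, -2.164]
force: [-1.5, 2.6, 9.5]
grip_width: 0.0064
time_s: 23.48
eef_pos: [0.4593, -0.043, 0.233]
tcp_rot: [-0.12, 2.165, -2.165]
force: [0.4, -0.2, -1.8]
grip_width: 0.0061
[ 2.7228436  40.59923883] 47.5 (125, 172, 200, 162)
```

View pics/w9.png

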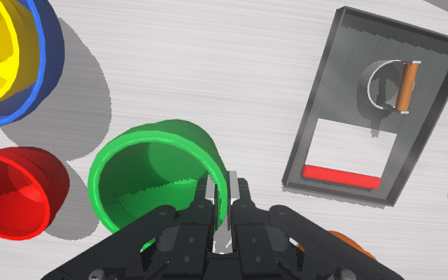

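Green is held at its right rim (220,190 at 0.7 scale) and lifted. I carry it over the nest.

```bash
python3 -m creep '{"xyz":[[-0.01,0,-0.025],[-0.0236,0,-0.059],[-0.0236,0,-0.059],[-0.0236,0,-0.059],[-0.0236,0,-0.059],[-0.0236,0,-0.059],[-0.0236,0,-0.0592],[0,0,0]],"roll":[0,0,0,0,0,0,0,0]}'
python3 -m creep '{"xyz":[[0,0.05,0],[0,0,0],[0,0,0]],"roll":[0,0,0]}'
python3 - <<'E'
from h import *
w=capture("wrist");s=capture("scene");p=np.array(sensors.get_state()["eef_pos"]);z=p[2]+.023
for nm,c in(("w",w),("s",s)):
  for n,X in(("blue",(.541,.288,.105)),("yellow",(.54,.29,.101)),("green",(.536,.294,z))):
    k=blob(c,n,tuple(proj(c,X))); print(nm,n,circ(c,k,X[2]),cv2.boundingRect(k))
a=np.hstack([cv2.resize(w["color"],(448,280)),cv2.resize(s["color"][210:340,290:430],(302,280),interpolation=cv2.INTER_CUBIC)])
cv2.imwrite("pics/w10.png",a[:,:,::-1])
go([.541,.2522,.1])
E
```

```text
time_s: 24.52
eef_pos: [0.541, 0.2545, 0.2312]
tcp_rot: [-0.126, 2.164, -2.165]
force: [0.1, -0.5, -1.2]
grip_width: 0.0059
time_s: 24.9
eef_pos: [0.5415, 0.2516, 0.1968]
tcp_rot: [-0.119, 2.165, -2.165]
force: [-0.4, 0.6, -0.4]
grip_width: 0.006
w blue [553.5 291.4 112.5] (126, 34, 287, 188)
w yellow [538.2 287.3  78.2] (173, 96, 197, 159)
w green [545.2 292.1  47.4] (125, 171, 200, 163)
s blue [544.8 290.  115.3] (318, 250, 80, 76)
s yellow [541.2 290.9  80.6] (332, 262, 55, 52)
s green [542.  300.8  51.7] (346, 254, 36, 36)
t 25.0 pos [0.5418 0.2518 0.1973] zang -83.7 roll 0.0 shift [ 0.0012  0.1297 -0.0005] rows>= 2 F [ 0.9 -0.1  0.1] w 0.006 q [0.31 0.21 1.44 0.   1.49 1.77]
```

The viewer limit is reached, so I go on by numbers only: green's centre is about 5–10 mm towards +y of the yellow centre, as intended to keep the outer finger clear. I lower slowly, watching the force.

```bash
python3 -m creep '{"xyz":[[0.004,0.04,0],[0,0.05,0],[0,0.03,0],[0,0.02,0],[0,0.008,0],[0,0,0]],"roll":[0,0,0,0,0,0]}'
python3 -m creep '{"xyz":[[0,0.004,0],[0,0.004,0],[0,0,0]],"roll":[0,0,0]}'
```

```text
time_s: 25.75
eef_pos: [0.5386, 0.2518, 0.0854]
tcp_rot: [-0.119, 2.165, -2.164]
force: [-1.4, 0.4, -1.1]
grip_width: 0.0062
time_s: 26.12
eef_pos: [0.5383, 0.2518, 0.0788]
tcp_rot: [-0.12, 2.165, -2.165]
force: [0.8, 0.3, -0.1]
grip_width: 0.0064
```

```bash
python3 -m creep '{"xyz":[[0,0.004,0],[0,0.003,0],[0,0,0]],"roll":[0,0,0]}'
python3 -m creep '{"xyz":[[0,0.002,0],[0,0.002,0],[0,0,0]],"roll":[0,0,0]}'
```

```text
time_s: 26.5
eef_pos: [0.5383, 0.2518, 0.0734]
tcp_rot: [-0.12, 2.165, -2.165]
force: [-0.1, 0.3, -1.1]
grip_width: 0.0061
time_s: 26.88
eef_pos: [0.5383, 0.2518, 0.0705]
tcp_rot: [-0.12, 2.165, -2.165]
force: [0.3, 0.0, -1.6]
grip_width: 0.006
```

```bash
python3 -m creep '{"xyz":[[0,0.002,0],[0,0.0015,0],[0,0,0]],"roll":[0,0,0]}'
python3 -m creep '{"xyz":[[0,0.0015,0],[0,0,0]],"roll":[0,0]}'
```

```text
time_s: 27.25
eef_pos: [0.5383, 0.2518, 0.0679]
tcp_rot: [-0.12, 2.165, -2.165]
force: [0.1, -0.2, -0.5]
grip_width: 0.006
time_s: 27.5
eef_pos: [0.5385, 0.2518, 0.0671]
tcp_rot: [-0.119, 2.165, -2.164]
force: [0.7, -2.4, 3.5]
grip_width: 0.0061
```

```bash
python3 -m creep '{"xyz":[[0,0,0],[0,0.001,0],[0,0,0]],"roll":[0,0,0]}' 0 20
python3 -m creep '{"xyz":[[0,0.001,0],[0,0,0]],"roll":[0,0]}'
python3 - <<'E'
from h import *
w=capture("wrist");s=capture("scene")
for nm,c in(("w",w),("s",s)):
  for n,X in(("blue",(.541,.288,.105)),("yellow",(.54,.29,.101)),("green",(.536,.294,.088))):
    k=blob(c,n,tuple(proj(c,X))); print(nm,n,circ(c,k,X[2]),cv2.boundingRect(k))
E
```

```text
time_s: 27.88
eef_pos: [0.5387, 0.2516, 0.0667]
tcp_rot: [-0.118, 2.164, -2.164]
force: [-0.1, -4.1, 8.5]
grip_width: 0.0063
time_s: 28.12
eef_pos: [0.5389, 0.2516, 0.0663]
tcp_rot: [-0.118, 2.164, -2.164]
force: [-2.6, -5.7, 14.0]
grip_width: 0.0064
w blue [542.9 286.9 113.4] (0, 0, 525, 400)
w yellow [539.4 288.1  77.8] (34, 91, 387, 283)
w green [538.6 292.7  47.5] (124, 176, 202, 160)
s blue [545.4 289.2 115.5] (318, 253, 80, 73)
s yellow [540.2 292.5  80.8] (332, 262, 55, 52)
s green [538.7 298.2  49.7] (345, 274, 32, 32)
```

Seated to within about 1 mm of the expected height. I release narrowly and rise.

```bash
python3 -m creep '{"xyz":[[0,0,0],[0,0,0],[0,0,0],[0,0,0]],"roll":[0,0,0,0]}' 0.2
python3 -m creep '{"xyz":[[0,-0.005,0],[0,-0.015,0],[0,-0.04,0],[0,-0.06,0],[0,-0.06,0],[0,-0.06,0],[0,0,0]],"roll":[0,0,0,0,0,0,0]}'
cat > chk.py <<'E'
from h import *
import pickle
w=capture("wrist");s=capture("scene");t=capture("top");pickle.dump((w,s,t),open("cf.pkl","wb"))
for nm,c in(("w",w),("s",s),("t",t)):
  for n,X in(("blue",(.541,.288,.105)),("yellow",(.538,.289,.101)),("green",(.536,.294,.088))):
    try:k=blob(c,n,tuple(proj(c,X))); print(nm,n,circ(c,k,X[2]),cv2.boundingRect(k))
    except Exception as e: print(nm,n,e)
# levelness in the wrist view: rim outer edge as ellipse -> cast to rim plane, compare radii along x,y
for n,X,r in(("blue",(.541,.288,.105),115),("yellow",(.538,.289,.101),79),("green",(.536,.294,.088),46)):
    k=blob(w,n,tuple(proj(w,X)));P=np.array([onplane(w,p,X[2])[:2]*1000 for p in cv2.convexHull(k)[:,0]],np.float32)
    e=cv2.fitEllipse(P);print(n,"ellipse",np.round(e[0],1),np.round(e[1],1),round(e[2]),"want dia",2*r)
go([.45,.1,.3])
E
python3 chk.py
```

```text
time_s: 28.72
eef_pos: [0.5383, 0.2518, 0.0652]
tcp_rot: [-0.12, 2.165, -2.165]
force: [-0.5, -0.0, 0.5]
grip_width: 0.017
time_s: 29.6
eef_pos: [0.5393, 0.2521, 0.25]
tcp_rot: [-0.112, 2.164, -2.16]
force: [-0.4, -0.6, -0.1]
grip_width: 0.0172
w blue [542.7 287.1 113.5] (160, 44, 236, 236)
w yellow [537.7 287.4  78.4] (198, 94, 164, 160)
w green [534.8 291.5  45.8] (232, 133, 91, 89)
s blue [545.5 288.5 115.9] (318, 248, 81, 78)
s yellow [541.4 290.6  81.4] (332, 259, 55, 55)
s green [539.4 296.4  50.6] (345, 272, 32, 34)
t blue [562.9 208.9  72.8] (258, 163, 16, 40)
t yellow [528.1 306.   65.9] (219, 183, 34, 28)
t green [529.9 293.   44.1] (228, 185, 24, 20)
blue ellipse [542.7 287.1] [225.2 226.5] 65 want dia 230
yellow ellipse [537.7 287.6] [155.8 156.4] 99 want dia 158
green ellipse [534.6 291.4] [89.8 91.5] 77 want dia 92
t 29.75 pos [0.5381 0.2517 0.2449] zang -83.7 roll 0.0 shift [ 0.139  -0.0734  0.1881] rows>= 3 F [-0.3 -0.4 -0.3] w 0.0169 q [0.31 0.19 1.37 0.   1.59 1.77]
```

Apparent rim diameters are all about 1.5% under nominal, the same for each bowl, so heights and levels agree. I retreat to the start pose for an unobstructed final comparison.

```bash
python3 -m creep '{"xyz":[[0.0344,0,0.0695],[0.0344,0,0.0695],[0.0344,0,0.0695],[0.0344,0,0.0695],[0.0344,0,0.0695],[0.0344,0,0.0695],[0.0344,0,0.0695],[0.0344,0,0.0695]],"roll":[0,0,0,0,0,0,0,0]}' 1
python3 -m creep '{"xyz":[[0.0344,0,0.0695],[0.0344,0,0.0695],[0.0344,0,0.0695],[0.0344,0,0.0695],[0.0344,0,0.0695],[0.0344,0.01,0.0695],[0,0,0],[0,0,0]],"roll":[0,0,0,0,0,0,-0.114,-0.113]}'
python3 - <<'E'
from h import *
import pickle
c0=pickle.load(open("c0.pkl","rb"))
for n in("top","scene"):
    c=capture(n);c0n=c0[n]
    for b,X in(("blue",(.541,.288,.105)),("yellow",(.537,.288,.101)),("green",(.534,.292,.088))):
        k=blob(c,b,tuple(proj(c,X)));P=np.array([onplane(c,p,X[2])[:2]*1000 for p in cv2.convexHull(k)[:,0]],np.float32)
        e=cv2.fitEllipse(P);print(n,b,circ(c,k,X[2]),np.round(e[1],1))
    g=[cv2.GaussianBlur(q["color"],(5,5),0).astype(int) for q in(c0n,c)]
    d=(np.abs(g[0]-g[1]).max(2)>28).astype(np.uint8)
    N,L,S,C=cv2.connectedComponentsWithStats(cv2.dilate(d,np.ones((3,3),np.uint8)))
    for i in range(1,N):
        if S[i,4]>20: print(n,"changed",S[i],onplane(c,C[i],.02).round(3))
    h=cv2.cvtColor(c["color"],cv2.COLOR_RGB2HSV);m=cv2.inRange(h,(5,90,60),(22,255,255))
    u,v=proj(c,(.54,-.297,.062)).astype(int);q=np.zeros_like(m);cv2.circle(q,(int(u),int(v)),18,255,-1)
    ys,xs=np.nonzero(m&q);P=np.array([onplane(c,(x,y),.062)[:2]*1000 for x,y in zip(xs,ys)],np.float32)
    print(n,"cutter bar",len(P),P.mean(0),cv2.minAreaRect(P))
go([.259,-.513,.231])
E
```

```text
time_s: 30.75
eef_pos: [0.3778, -0.1867, 0.2445]
tcp_rot: [-0.121, 2.166, -2.164]
force: [1.1, -0.4, -0.4]
grip_width: 0.085
time_s: 31.75
eef_pos: [0.2589, -0.5134, 0.2359]
tcp_rot: [-0.471, 1.962, -1.956]
force: [-0.0, 0.8, -0.9]
grip_width: 0.0856
top blue [538.5 286.8 111.6] [220.2 222.9]
top yellow [533.5 289.4  79.2] [155.8 157.9]
top green [530.3 293.2  44.5] [86.2 88.7]
top changed [ 298  144   51  101 3670] [ 0.554 -0.002  0.02 ]
top changed [ 216  166   53   55 2298] [0.541 0.3   0.02 ]
top changed [402 180   9  22 134] [ 0.548 -0.306  0.02 ]
top changed [406 213   6   6  32] [ 0.455 -0.31   0.02 ]
top changed [530 289   6   8  38] [ 0.173 -0.753  0.02 ]
top cutter bar 84 [ 539.0013  -295.18622] ((538.6976318359375, -295.12457275390625), (59.57805633544922, 18.50929069519043), 3.8362274169921875)
scene blue [544.2 290.1 115.6] [226.9 230.6]
scene yellow [541.4 290.6  81.4] [156.2 161.8]
scene green [539.3 296.5  50.6] [ 89.  100.7]
scene changed [290   0  13   7  43] [-0.058 -1.237  0.02 ]
scene changed [317   8  24   8  86] [-0.16  -1.068  0.02 ]
scene changed [292  11  23
[... 183 characters left out ...]
70] [ 0.065 -0.878  0.02 ]
scene changed [321  49   7   6  35] [ 0.029 -0.788  0.02 ]
scene changed [295  50   6   6  30] [ 0.14  -0.844  0.02 ]
scene changed [260 150  19  12 118] [ 0.531 -0.335  0.02 ]
scene changed [287 152   5   5  22] [ 0.462 -0.306  0.02 ]
scene changed [ 260  191   99   64 3802] [ 0.553 -0.014  0.02 ]
scene changed [ 330  257   62   59 2908] [0.515 0.27  0.02 ]
scene cutter bar 65 [ 538.95447 -298.5076 ] ((540.6707153320312, -298.8171691894531), (64.13622283935547, 16.642576217651367), 4.362931728363037)
t 31.85 pos [ 0.2593 -0.5131  0.2365] zang -63.1 roll 0.0 shift [ 0.0004  0.0074 -0.0003] rows>= 1 F [ 0.2  0.3 -0.2] w 0.0854 q [-1.24  0.15  1.43 -0.    1.57 -0.14]
```

```bash
python3 -c "
from cell import job
print(job.hand_in())"
```

```text
the job is handed in; nothing more can be done
None
```

The job is done and handed in at about 32 s of the 72 s allowed; no verdict was reported.

- **Cutter:** it stands ring down in the empty half of the tray, beside the scraper. Two cameras put its bar within about 3 mm of the target, at (0.539, -0.297). It touched down at about 7 N.
- **Yellow in blue:** it came down to within about 1 mm of the expected seated height, with up to about 15 N on the tool before release. It sits about 5 mm off the blue bowl's centre, inside the flat floor.
- **Green in yellow:** it also came down to within about 1 mm, with up to about 14 N before release. It sits about 5 mm off the yellow bowl's centre.
- **Level:** after release, the wrist camera saw all three rims as round, each about 1.5% under nominal size, which fits level and fully seated bowls.
- **Everything else:** before-and-after pictures from both cameras changed at the bowls and the cutter. A small spot on the scraper's edge is the cutter's shadow, and a few spots lie beside the arm and its shadow.

**Checks that disagreed:**
- The scene camera's circle fits were 3–9 mm off the other cameras. It saw the green rim as 89 × 101 mm, which I put down to its outer wall showing at that slant.
- The grip on the green rim read 6 mm instead of 8 mm. It held steady throughout.
- I used up the 12-picture limit before placing the green bowl, so that placing and the final state were checked by numbers only.

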